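# Open the knife case and square its straightedge against the rail

## Robot

A 6-joint arm with a two-finger parallel gripper is mounted at the origin on the work surface. World frame = base frame: x ahead of the robot, y to its left, z up, the work surface at z = 0. Lengths are in m, angles in rad, forces in N, time in s.
With the tool pointing down it reaches from about 0.375 to 0.9 m from the base axis. Payload 3.1 kg.
Tool frame: the origin (TCP) lies midway between the tips of the shut fingers; the grasp point (between the pads) lies 19 mm behind it; z points along the fingers, y is the line along which they close (so a half turn about z gives the same grasp; the last joint's range is limited). The gripper opens to 85 mm and grips with 20 to 120 N. Pads are 22 mm wide; open, the fingers measure 114 mm over their backs; the gripper's body (76 mm by 85 mm) begins 54 mm behind the grasp point. The pads swing forward as they close: fully open they stand 13 mm farther back than shut.
Start: joints at [1.137, 0.527, 1.433, -0, 1.181, -0.178], TCP at [0.157, 0.605, 0.231] pointing down, gripper open.
Joint ranges: [-3.08, 3.08], [-0.75, 2.2], [0.22, 2.44], [-1.43, 4.57], [0, 2.65], [-2.85, 2.85]. Speed limits (rad/s): [2.79, 2.79, 3.14, 3.14, 3.14, 3.14].

## Interface

Orientations are given as a unit quaternion [x, y, z, w].
In Python, from station import manip gives the robot as it stands.
- The arm moves only by the tool step_arm, never from a script. Its argument "targets" is text: rows parted by semicolons, each of 4 numbers parted by spaces: the shift along the tool's x, y, z in mm, then the turn about the tool's z in degrees. A call has 1 to 12 rows; each row is the pose to reach, as a shift and turn from the pose commanded when the call began, along the tool's axes at that moment; what a row does not reach only later rows make up. A row lasts 1/10 s, in which the tool goes at most 50 mm and 8.59 degrees, less where a joint would pass 70% of its speed; a pose out of reach is approached as far as the arm can. A call with a gripper value outside its range is refused whole. "gripper" is the closure, from 0 (fully open) to 1 (shut), set as the call begins (left out, the last holds). The fingers move at their own pace and stop on an object; "squeeze" is the grip in N (left out, the last holds). Time passes only in rows, so rows that repeat a pose let the fingers close. It gives the time, the measured TCP pose, the force, the opening and the grip force at its end, in the units of the state.
- manip.sense(): the state, without advancing time (a new reading comes with each control period).
- manip.snapshot(name): name is "scene" or "side" or "wrist"; returns the picture (400x640x3 uint8, red, green, blue); there is no depth.
- manip.get_calibration(name): a dict with "fov_y" (degrees; the focal length in pixels is half the picture's height over the tangent of half this angle, whatever the lens; pixels are square), "cx", "cy" (the principal point, pixels), "extrinsics" (4x4, takes a point from camera to world coordinates); the wrist camera has in their place "tool_from_camera" (4x4, takes a point from camera to tool coordinates, whose origin is the TCP and whose axes are the flange's). Camera axes: x right, y down, z forward; pixel columns grow to the right and rows downward; lengths in m; the calibration is good to about 2 mm. A picture is of the moment at which its call begins: read the wrist's pose just before it. get_calibration takes no time and is no camera call.
- manip.sign_off(): hands the job in; it is judged then, once.
Trained networks look in the newest picture that a camera, given by its name, has taken for a name from the list of things; names that differ only in an ending like _2 or _b are one class to them, and where a whole thing is asked for, a point or a joint stands for the part that bears it (a point fixed in the world has none). Each returns a list of dicts, best first, with "p" (0 to 1); they miss things now and then, are a little off and sometimes report something else, mostly with a low value. They report only what shows in the picture. A call takes as long as a camera call. They do not tell look-alikes from the thing itself.
- manip.recognise(camera, query): "position" ([column, row] in pixels, amid what is visible of it).
- manip.masks_of(camera, query): "pixels" (400x640 bool, what is visible of it) and "position" ([column, row] in pixels, amid what is visible of it).
- manip.mark_of(camera, query): "position" ([column, row] in pixels: a listed point, or the origin of a listed thing).
The state is a dict: "t": time; "q": joint angles; "qd": joint speeds; "tau": joint torques, N m; "tcp_pos": TCP position; "tool_rot": TCP orientation; "force": force on the tool from outside, world axes, zero at the start; "ft_torque": the same for the moment, N m; "finger_gap": opening from 0.0 (shut) to 1.0 (fully open); "gripper_force": force on a finger pad.
Only numpy, scipy, OpenCV 4.12 (cv2) and the standard library are available. Lean on these libraries where they do the work, as an engineer would, in place of code of your own. Each camera call takes 0.05 s, during which the arm holds its last target. There are 200 camera calls.

## Task

Flip the toggle latch of the wooden knife case open and raise its lattice lid fully until it stays up by itself. Then slide the long metal straightedge, which lies askew in the case, without lifting it, until it lies flat and flush along its whole length against the steel rail at the back of the case. Leave the latch and lid open and do not disturb the seal stone and the little tin in the case or the brush pot and the glass jar beside it.

Things in the scene. Friction and masses are not known exactly. Their poses are not given: they have to be found in the camera images.
- case: Open wooden case fixed to the desk, outside 260 x 360 x 45 mm (x, y, z), walls and floor 10 mm thick: inner floor at z = 10, rim at 45 mm. Origin: centre of underside. x points to its hinged back, away from the robot, y left; the latch is on its front (-x) wall. It may stand turned. Across it runs a steel rail, 10 mm thick, 300 long (y), 14 high above the inner floor, front face at x = +75 mm.
- rail_mid (a point): Middle of the rail's front face, at inner-floor height (case x = +75, y = 0, z = 10 mm). Axes as the case: y along the rail, -x out of its front face. Where the straightedge lies home, its centre line is 13 mm in front of this face.
- bar: The straightedge: a plain loose aluminium bar, 26 x 240 x 24 mm (x, y, z), about 0.3 to 0.5 kg, lying on the inner floor in front of the rail, askew by up to 0.28 rad. Origin: centre of its underside. y runs along its length, x towards the rail, z up.
- bar_left (a point): Centre of the bar's +y end face (120 mm from its middle, 12 mm above its underside).
- bar_right (a point): Centre of the bar's -y end face (120 mm from its middle, 12 mm above its underside).
- latch (a joint): Over-centre toggle latch, rad. 0 = shut: lever up, tab leaning back over the lid, nose hooked over the keeper that sticks 15 mm out of the lid's front edge. 2.0 = open: swung forward, away from the lid, hanging in front of the case. A spring holds it at both ends; it resists up to 1.0 rad (about 2 to 3 N at the tab), then snaps over by itself. The lid is free from 0.4 rad.
- latch_tip (a point): Top of the lever's tab, a steel plate 26 mm wide (y), 5 thick, 57 long; moves with the lever. Shut, this point is 16 mm behind (towards the lid) and 84 mm above the pivot, 59 mm above the lid's top; from it the tab slopes down and forward, 28 deg from vertical, to a point 12 mm in front of and 32 mm above the pivot.
- latch_pivot (a point): The latch lever's hinge, axis along the case's y; on the case's front at case x = -140, y = 0, z = 30 mm.
- lid (a joint): Lid hinge, rad. 0 = shut on the rim; 0.95 = its stop, fully raised. A stiff hinge (0.45 N m) keeps it where it is left; lifting at a handle takes about 4 N. The lid is a frame 260 x 360 x 10 mm with an open lattice (44 mm gaps); top 55 mm above the desk when shut. Raised, it leans forward over the back half of the case, 36 deg from vertical, so there the tool must come in slanting from the front.
- lid_hinge (a point): Middle of the lid's hinge line (case x = +130, y = 0, z = 45 mm), axis along the case's y.
- handle_left (a point): Middle of the left bar handle on the lid: round bar 10 mm thick, 80 mm long along y, legs at both ends, axis 35 mm above the lid's top face (90 mm above the desk when shut), 235 mm in front of the hinge line, centred 95 mm left of the lid's middle. Either handle will do. z is the lid's outward normal.
- handle_right (a point): The same handle 95 mm right (-y) of the lid's middle.
- seal: Bystander: marble seal stone 24 x 24 x 27 mm standing on the inner floor in one front corner of the case. Origin: centre of its underside.
- tin: Bystander: small brass tin, diameter 26, height 22 mm, on the inner floor in the other front corner. Origin: centre of its underside.
- pot: Bystander: white ceramic brush pot, diameter 72, height 100 mm, brushes up to 190 mm high, on the desk beside the case. Origin: centre of its underside.
- jar: Bystander: glass paste jar, diameter 64, height 85 mm, on the desk on the case's other side. Origin: centre of its underside.
Things that resemble listed ones, but are neither listed nor needed, are in the scene too. Of the things like the bar, leave any that is red; of the rest the larger one is meant.

How it is judged:
On the way, in this order (a step that is already met when the one before it is completed fails the run):
1. the latch has been flipped open (value of joint latch above 1.6 rad and value of joint lid below 0.1 rad), for 0.1 s.
2. the lid has been raised fully (value of joint lid above 0.85 rad), for 0.2 s.
3. the bar lies flush against the rail (x of each of bar_left, bar_right in the frame of rail_mid above -0.017 m), for 0.2 s.
At the end, for the whole second after the job is handed in: The latch is open (over 1.6 rad), the lid stands raised (over 0.82 rad), and the bar rests flat on the inner floor, parallel to the rail within 0.03 rad and with no more than 4 mm of gap to the rail's front face at either end (all of step 3 and value of joint latch above 1.6 rad and value of joint lid above 0.82 rad and x of each of bar_left, bar_right in the frame of rail_mid below -0.009 m and angle between the y axis of bar and the y axis of rail_mid, either way round below 0.03 rad and angle between bar's own z axis and vertical below 0.05 rad and z of bar in the frame of rail_mid below 0.004 m and linear speed of bar below 0.01 m/s); the robot touches nothing.
It fails at once if the bar is lifted off the floor of the case (more than 12 mm) (z of bar in the frame of rail_mid above 0.012 m).
It fails at once if the seal stone or the tin is shifted more than 25 mm or tipped over (distance of any of seal, tin from where it was at the start of the episode above 0.025 m or angle between any of seal, tin's own z axis and vertical above 0.6 rad).
It fails at once if the brush pot or the jar is shifted more than 30 mm or tipped over (distance of any of pot, jar from where it was at the start of the episode above 0.03 m or angle between any of pot, jar's own z axis and vertical above 0.5 rad).
It also fails if it takes over 54 s, if anything falls off the work surface, if the arm or the gripper's body presses on something with over 40 N, if the wrist force passes 120 N, or if a joint passes its speed limit or range.

## Working session

There is one attempt and no reset: what is moved stays moved. The work goes in short steps, Python scripts to look and compute and a tool call to move; the robot and the scene stay as the last step left them, time stands still between calls to the robot, and variables do not carry over. Pictures are saved under pics/ and viewed, at most 10 in all, crops included, and the job is handed in when it is done.

Besides the shell and the picture viewer there is one more tool, called after ">>>" as name(argument=value, ...) on one line, values as JSON. step_arm: Moves the arm, as the interface text tells. Its arguments: {"type":"object","properties":{"targets":{"type":"string"},"gripper":{"type":"number"},"squeeze":{"type":"number"}},"required":["targets"]}

```bash
mkdir -p pics; ls
cat > h.py <<'E'
import numpy as np, cv2
from station import manip
from scipy.spatial.transform import Rotation as R
def cal(n):
    c=manip.get_calibration(n); f=200/np.tan(np.radians(c["fov_y"])/2)
    if "extrinsics" in c: T=np.array(c["extrinsics"])
    else:
        s=manip.sense(); W=np.eye(4); W[:3,:3]=R.from_quat(s["tool_rot"]).as_matrix(); W[:3,3]=s["tcp_pos"]; T=W@np.array(c["tool_from_camera"])
    return f,c["cx"],c["cy"],T
def ray(n,p,C=None):
    f,cx,cy,T=C or cal(n); d=T[:3,:3]@np.array([(p[0]-cx)/f,(p[1]-cy)/f,1]); return T[:3,3],d/np.linalg.norm(d)
def atz(n,p,z,C=None):
    o,d=ray(n,p,C); return o+d*(z-o[2])/d[2]
def tri(rs):
    A=0;b=0
    for o,d in rs:
        P=np.eye(3)-np.outer(d,d); A=A+P; b=b+P@o
    x=np.linalg.solve(A,b); return x,[float(np.linalg.norm((np.eye(3)-np.outer(d,d))@(x-o))) for o,d in rs]
def proj(n,X,C=None):
    f,cx,cy,T=C or cal(n); p=np.linalg.inv(T)@np.append(X,1); return np.array([cx+f*p[0]/p[2],cy+f*p[1]/p[2]])
def snap(n,fn=None):
    im=manip.snapshot(n)
    if fn: cv2.imwrite(f"pics/{fn}.png",im[:,:,::-1])
    return im
E
python3 - <<'E'
from h import *
np.set_printoptions(precision=3,suppress=True)
for n in("scene","side"):
    snap(n,n+"0"); print(n,cal(n)[3][:3,3],cal(n)[3][:3,2])
    for q in["case","latch_tip","latch_pivot","handle_left","handle_right","lid_hinge","rail_mid","bar","bar_left","bar_right","seal","tin","pot","jar"]:
        print(q,[(round(float(r["p"]),2),np.round(r["position"]).tolist()) for r in manip.mark_of(n,q)[:4]])
s=manip.sense(); print(s)
E
```

```text
pics
scene [ 1.084 -0.088  0.795] [-0.634  0.119 -0.764]
case [(0.64, [326.0, 261.0])]
latch_tip [(0.53, [306.0, 194.0])]
latch_pivot [(0.8, [308.0, 211.0])]
handle_left [(0.93, [346.0, 196.0])]
handle_right [(0.78, [272.0, 215.0])]
lid_hinge [(0.85, [347.0, 302.0]), (0.42, [363.0, 213.0])]
rail_mid [(0.83, [337.0, 286.0])]
bar [(0.86, [321.0, 260.0]), (0.78, [225.0, 192.0]), (0.56, [373.0, 146.0])]
bar_left [(0.78, [354.0, 164.0]), (0.64, [198.0, 201.0]), (0.63, [375.0, 250.0])]
bar_right [(0.86, [392.0, 117.0]), (0.84, [270.0, 267.0]), (0.55, [253.0, 177.0])]
seal [(0.71, [255.0, 246.0])]
tin [(0.68, [365.0, 214.0])]
pot [(0.56, [209.0, 286.0])]
jar [(0.89, [422.0, 230.0]), (0.57, [307.0, 193.0])]
side [ 0.403 -0.649  0.918] [ 0.081  0.617 -0.783]
case [(0.74, [367.0, 207.0])]
latch_tip [(0.76, [318.0, 189.0])]
latch_pivot [(0.93, [317.0, 209.0])]
handle_left [(0.92, [318.0, 167.0])]
handle_right [(0.78, [343.0, 224.0])]
lid_hinge [(0.88, [416.0, 185.0])]
rail_mid [(0.67, [395.0, 194.0])]
bar [(0.83, [275.0, 295.0]), (0.79, [219.0, 160.0]), (0.56, [371.0, 207.0])]
bar_left [(0.8, [362.0, 166.0]), (0.66, [293.0, 321.0]), (0.63, [248.0, 177.0])]
bar_right [(0.96, [260.0, 264.0]), (0.86, [196.0, 138.0]), (0.77, [381.0, 241.0])]
seal [(0.59, [351.0, 252.0]), (0.52, [318.0, 167.0])]
tin []
pot [(0.67, [399.0, 295.0])]
jar [(0.63, [336.0, 140.0]), (0.55, [415.0, 184.0])]
{'t': 1.5, 'q': array([ 1.138,  0.527,  1.433,  0.   ,  1.181, -0.179]), 'qd': array([ 0.001,  0.002, -0.001,  0.001,  0.   , -0.001]), 'tau': array([ -0.   , -44.232, -17.841,  -0.   ,   0.001,   0.   ]), 'tcp_pos': array([0.157, 0.605, 0.231]), 'tool_rot': array([ 0.127,  0.992,  0.   , -0.   ]), 'force': array([ 1.409,  0.16 , -0.801]), 'ft_torque': array([-0.009,  0.018, -0.007]), 'gripper_force': 0.0, 'finger_gap': 0.9986157218467819}
```

View pictures.

View pics/scene0.png

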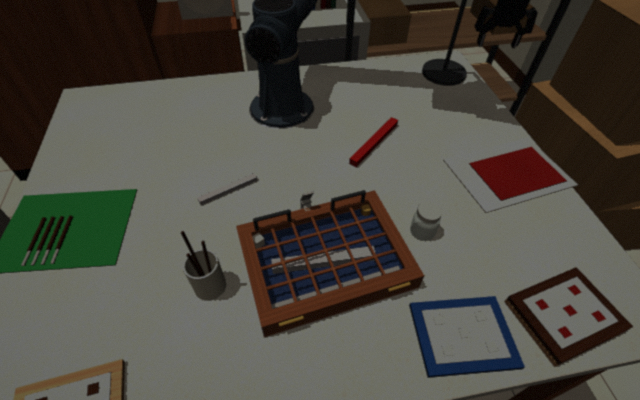

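View pics/side0.png

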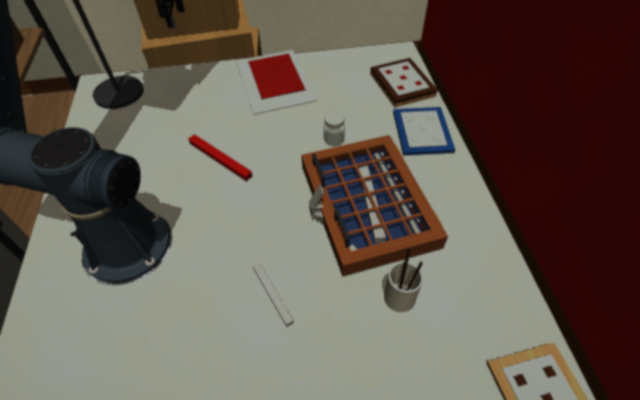

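Run:
```python
from h import *
from scipy.optimize import least_squares
np.set_printoptions(precision=3,suppress=True)
C={n:cal(n) for n in("scene","side")}
D={"latch_tip":((306,194),(318,189)),"latch_pivot":((308,211),(317,209)),"handle_left":((346,196),(318,167)),"handle_right":((272,215),(343,224)),"lid_hinge":((347,302),(416,185)),"rail_mid":((337,286),(395,194)),"case":((326,261),(367,207)),"bar":((321,260),(371,207)),"bar_left":((375,250),(362,166)),"bar_right":((270,267),(381,241)),"seal":((255,246),(351,252)),"pot":((209,286),(399,295)),"jar":((422,230),(336,140))}
L={"latch_tip":(-156+32,0,114),"latch_pivot":(-140,0,30),"handle_left":(-105,95,90),"handle_right":(-105,-95,90),"lid_hinge":(130,0,45),"rail_mid":(75,0,10),"case":(0,0,0)}
for k,(a,b) in D.items(): x,e=tri([ray("scene",a,C["scene"]),ray("side",b,C["side"])]); print(k,x*1000,np.round(np.array(e)*1000,1))
def W(p,l): c,s=np.cos(p[2]),np.sin(p[2]); l=np.array(l)/1000; return np.array([p[0]+c*l[0]-s*l[1],p[1]+s*l[0]+c*l[1],l[2]])
def f(p): return np.concatenate([np.concatenate([proj(n,W(p,L[k]),C[n])-D[k][i] for i,n in enumerate(C)]) for k in L])
r=least_squares(f,[.6,0,0],loss="soft_l1"); print(r.x, r.fun.reshape(-1,4))
p=r.x
c,s=np.cos(p[2]),np.sin(p[2]);Rm=np.array([[c,-s],[s,c]])
for k in("bar","bar_left","bar_right","seal","pot","jar"):
    z={"bar":.010,"seal":.01,"pot":0,"jar":0}.get(k,.022)
    print(k,[(Rm.T@(atz(n,D[k][i],z,C[n])[:2]-p[:2]))*1000 for i,n in enumerate(C)])
for k in L: print(k,W(p,L[k])*1000)
```

```text
latch_tip [488.384   5.623 108.071] [5. 5.]
latch_pivot [482.417   8.377  30.71 ] [1.2 1.2]
handle_left [499.333  98.66   88.538] [0.5 0.5]
handle_right [528.443 -85.086  90.139] [1.8 1.8]
lid_hinge [746.709  42.324  38.878] [3.6 3.6]
rail_mid [693.462  35.909  16.379] [0.5 0.5]
case [615.302  25.626  -6.358] [3.4 3.4]
bar [621.251  11.696  11.192] [4. 4.]
bar_left [625.546 140.567  27.192] [2.1 2.1]
bar_right [ 621.3   -104.445   21.276] [0.1 0.1]
seal [ 548.553 -127.863   16.704] [8.1 8.1]
pot [ 632.858 -243.16     3.794] [2.8 2.8]
jar [576.894 278.826   3.781] [3.7 3.7]
[0.618 0.024 0.154] [[ 1.585 -1.059  4.215 -0.185]
 [-2.048 -0.71  -0.401  2.436]
 [ 1.584 -0.617  0.103 -1.194]
 [-0.754  0.831 -0.261 -0.364]
 [-0.072 -0.136 -0.813 -3.033]
 [-0.485  1.054 -0.836  1.492]
 [-1.199  0.839  0.48  -2.17 ]]
bar [array([-2.028, -9.004]), array([  2.635, -16.369])]
bar_left [array([ 20.923, 117.929]), array([ 27.51 , 115.638])]
bar_right [array([ -16.034, -127.788]), array([ -16.825, -127.913])]
seal [array([ -90.995, -146.128]), array([ -93.356, -127.694])]
pot [array([ -26.884, -269.271]), array([ -26.348, -262.297])]
jar [array([ -6.381, 263.977]), array([ -0.035, 256.754])]
latch_tip [495.581   5.244 114.   ]
latch_pivot [479.769   2.796  30.   ]
handle_left [499.824 102.032  90.   ]
handle_right [528.891 -85.731  90.   ]
lid_hinge [746.591  44.103  45.   ]
rail_mid [692.238  35.688  10.   ]
case [618.121  24.214   0.   ]
```

The pictures show the case lid with its latch at scene (306,194) and side (318,189), and the handles at scene (346,196) and (272,215). The silver bar is inside at about scene (321,260). The red bar and the short white bar on the desk are decoys. The case fit is good to about 2–4 px: centre (618, 24) mm, yaw 0.154.

Moves only turn the tool about its own z. I'll first check what an out-of-reach pose does to the tool's tilt, in free space.

>>> step_arm(targets="0 50 0 0;0 100 0 0;0 150 0 0;0 200 0 0;0 250 0 0;0 300 0 0;0 350 0 0;0 380 0 0;0 380 0 0", gripper=1)

```text
t: 2.4
tcp_pos: [0.24, 0.9217, 0.2128]
tool_rot: [0.127, 0.992, 0.016, 0.002]
force: [-0.3, 0.2, -0.3]
finger_gap: 0.001
gripper_force: 0.0
```

>>> step_arm(targets="0 -50 0 0;0 -100 0 0;0 -100 0 0")

```text
t: 2.7
tcp_pos: [0.2143, 0.8234, 0.2176]
tool_rot: [0.127, 0.992, 0.02, 0.003]
force: [-0.8, 0.7, 0.3]
finger_gap: -0.0
gripper_force: 0.0
```

Going out of reach tilts the tool forward, and the tilt stays in the commanded pose. That gives me the slant I need later. The latch comes first, with the tool near vertical.

```bash
cat >> h.py <<'E'
P=[0.618,0.0242,0.154]
c_,s_=np.cos(P[2]),np.sin(P[2])
def W(x,y,z): return np.array([P[0]+(c_*x-s_*y)/1e3,P[1]+(s_*x+c_*y)/1e3,z/1e3])
def Cs(X): d=np.array(X)-[P[0],P[1],0]; return np.array([c_*d[0]+s_*d[1],-s_*d[0]+c_*d[1],d[2]])*1e3
def state():
    s=manip.sense(); M=R.from_quat(s["tool_rot"]).as_matrix(); Y=np.diag([1,1,1]); Rc=R.from_euler("z",-P[2]).as_matrix()
    print("t",s["t"],"TCP case mm",np.round(Cs(s["tcp_pos"]),1),"z-axis case",np.round(Rc@M[:,2],3),"y-axis case",np.round(Rc@M[:,1],3),"F case",np.round(Rc@s["force"],1),"q",np.round(s["q"],2)); return s,M
def to(*pts):
    s,M=state()
    for p in pts: print(p,"->",np.round(M.T@(W(*p)-s["tcp_pos"])*1e3).astype(int).tolist())
E
python3 - <<'E'
from h import *
to((-88,0,170),(-88,0,75))
E
```

```text
t 2.7 TCP case mm [-276.3  851.7  217.6] z-axis case [ 0.016  0.036 -0.999] y-axis case [0.397 0.917 0.04 ] F case [-0.7  0.8  0.3] q [ 1.18  0.87  0.77  0.    1.46 -0.13]
(-88, 0, 170) -> [-511, -708, 20]
(-88, 0, 75) -> [-511, -712, 115]
```

>>> step_arm(targets="-511 -708 20 66.6;-511 -708 20 66.6;-511 -708 20 66.6;-511 -708 20 66.6;-511 -708 20 66.6;-511 -708 20 66.6;-511 -708 20 66.6;-511 -708 20 66.6;-511 -708 20 66.6;-511 -708 20 66.6;-511 -708 20 66.6;-511 -708 20 66.6")

```text
t: 3.9
tcp_pos: [0.4366, 0.2666, 0.1863]
tool_rot: [0.65, 0.759, 0.022, -0.005]
force: [1.2, 0.0, -1.0]
finger_gap: 0.003
gripper_force: 0.0
```

Run:
```python
from h import *
to((-88,0,170),(-88,0,75))
```

```text
t 3.9 TCP case mm [-142.1  267.3  186.3] z-axis case [ 0.026  0.036 -0.999] y-axis case [ 1.    -0.     0.026] F case [ 1.2 -0.2 -1. ] q [0.31 0.43 1.79 0.04 0.89 0.13]
(-88, 0, 170) -> [-268, 54, 8]
(-88, 0, 75) -> [-271, 51, 103]
```

>>> step_arm(targets="-268 54 8 0;-268 54 8 0;-268 54 8 0;-268 54 8 0;-268 54 8 0;-268 54 8 0;-268 54 8 0;-270 53 30 0")

```text
t: 4.7
tcp_pos: [0.5317, 0.0083, 0.1488]
tool_rot: [0.651, 0.759, 0.02, -0.002]
force: [-0.0, -0.4, -0.1]
finger_gap: -0.0
gripper_force: 0.0
```

Run:
```python
from h import *
np.set_printoptions(precision=1,suppress=True)
to((-88,0,75))
C=cal("wrist"); snap("wrist","w1")
for q in["latch_tip","handle_left","handle_right","lid_hinge","rail_mid","bar","bar_left","bar_right","seal","tin"]:
    for r in manip.mark_of("wrist",q)[:2]:
        z=dict(latch_tip=.114,handle_left=.09,handle_right=.09,lid_hinge=.045,bar_left=.022,bar_right=.022).get(q,.01)
        print(q,round(float(r["p"]),2),np.round(r["position"]),Cs(atz("wrist",r["position"],z,C)))
```

```text
t 4.7 TCP case mm [-87.7  -2.5 148.8] z-axis case [ 0.  0. -1.] y-axis case [ 1. -0.  0.] F case [-0.1 -0.4 -0.1] q [-0.2  0.5  1.8  0.1  0.8 -0.4]
(-88, 0, 75) -> [0, -2, 74]
latch_tip 0.61 [248. 219.] [-126.3    3.3  114. ]
handle_left 0.85 [283.  41.] [-106.4   97.3   90. ]
lid_hinge 0.68 [464.  33.] [ 12.2 110.4  45. ]
lid_hinge 0.63 [597. 197.] [126.1  -4.8  45. ]
rail_mid 0.58 [503. 181.] [71.6  0.9 10. ]
bar 0.88 [ 99. 357.] [-291.8 -164.1   10. ]
bar 0.84 [421. 191.] [ 1.7 -6.9 10. ]
bar_left 0.88 [468.  32.] [ 24.6 115.3  22. ]
bar_left 0.18 [503. 181.] [64.6  3.5 22. ]
bar_right 0.95 [ 50. 283.] [-312.4  -81.1   22. ]
seal 0.71 [504. 181.] [73.  1. 10.]
seal 0.65 [304. 324.] [ -99. -134.   10.]
```

View pics/w1.png

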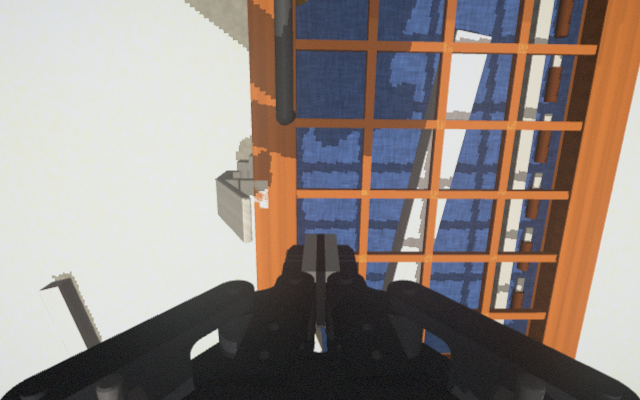

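The wrist view shows the latch tab at about (235,205) and the fingers behind it on the lid side. The marks agree with the case model to about 3 mm. Next I lower the fingers and pull the tab forward.

>>> step_arm(targets="2 0 40 0;2 0 72 0;2 0 72 0;2 -25 72 0;2 -45 72 0;2 -65 72 0;2 -85 72 0;2 -105 72 0;2 -120 72 0;2 -132 72 0;2 -140 80 0;2 -140 80 0")

```text
t: 6.45
tcp_pos: [0.3876, -0.0067, 0.0622]
tool_rot: [0.651, 0.759, 0.017, -0.009]
force: [-0.1, -0.0, 0.1]
finger_gap: -0.001
gripper_force: 0.0
```

Run:
```python
from h import *
state()
snap("side","s1")
cv2.imwrite("pics/s1c.png",cv2.resize(cv2.imread("pics/s1.png")[100:300,200:480],None,fx=2.5,fy=2.5))
for q in("latch_tip","latch_pivot"): print([(r["p"],r["position"]) for r in manip.mark_of("side",q)[:2]])
```

```text
t 6.45 TCP case mm [-232.4    4.8   62.2] z-axis case [ 0.014  0.035 -0.999] y-axis case [ 1.    -0.001  0.014] F case [-0.1 -0.   0.1] q [-0.34  0.59  2.16  0.1   0.4  -0.58]
[(0.83, [284.8, 226.3]), (0.21, [367.7, 206.3])]
[(0.75, [315.2, 211.9])]
```

View pics/s1c.png

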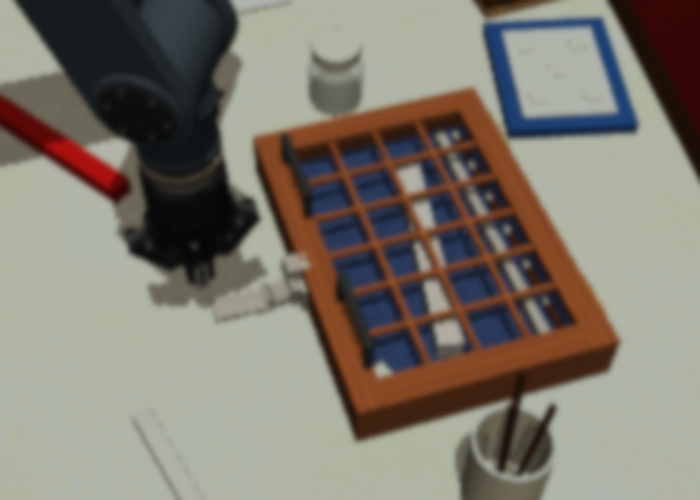

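The lever now hangs forward at crop (250,300), so the latch is open. Next is the left handle.

Run:
```python
from h import *
to((-232,5,170),(-107,96,170),(-107,96,71))
```

```text
t 6.6 TCP case mm [-230.4    4.1   62.3] z-axis case [ 0.017  0.033 -0.999] y-axis case [ 1.    -0.001  0.017] F case [ 0.1 -0.3 -0.4] q [-0.34  0.59  2.16  0.1   0.4  -0.58]
(-232, 5, 170) -> [5, 0, -108]
(-107, 96, 170) -> [95, 125, -102]
(-107, 96, 71) -> [92, 123, -4]
```

>>> step_arm(targets="0 0 -50 0;0 0 -90 0;45 20 -105 0;70 65 -103 0;95 110 -102 0;95 125 -102 0;93 124 -70 0;92 123 -35 0;92 123 -4 0;92 123 -4 0", gripper=0)

```text
t: 7.6
tcp_pos: [0.4937, 0.1031, 0.068]
tool_rot: [0.651, 0.759, 0.015, -0.011]
force: [-1.2, -0.4, 0.5]
finger_gap: 0.998
gripper_force: 0.0
```

>>> step_arm(targets="0 0 0 0;0 0 0 0;0 0 0 0;0 0 0 0;0 0 0 0;0 0 0 0", gripper=1, squeeze=20)

```text
t: 8.2
tcp_pos: [0.4987, 0.103, 0.072]
tool_rot: [0.651, 0.759, 0.019, -0.006]
force: [3.3, 1.8, 3.3]
finger_gap: 0.112
gripper_force: 21.0
```

Run:
```python
from h import *
s,M=state(); print(s["gripper_force"],s["finger_gap"]*85)
x0,y0,z0=Cs(s["tcp_pos"])
for q in np.linspace(.08,.97,12):
    a=.1892; r=239.3
    d=np.array([-r*np.cos(a+q)+r*np.cos(a),0,r*np.sin(a+q)-r*np.sin(a)])
    p=np.array([x0,y0,z0])+d
    print(round(q,2),np.round(M.T@(W(*p)-W(x0,y0,z0))*1e3).astype(int))
```

```text
t 8.2 TCP case mm [-105.8   96.1   72. ] z-axis case [ 0.022  0.034 -0.999] y-axis case [ 1.    -0.002  0.021] F case [3.6 1.3 3.3] q [-0.04  0.63  1.87  0.06  0.63 -0.24]
21.027849912643433 9.54205022123448
0.08 [  1   5 -19]
0.16 [  1  11 -37]
0.24 [  2  19 -55]
0.32 [  2  28 -72]
0.4 [  3  38 -88]
0.48 [   4   50 -103]
0.57 [   4   63 -118]
0.65 [   5   77 -131]
0.73 [   5   92 -143]
0.81 [   5  109 -154]
0.89 [   6  125 -163]
0.97 [   6  143 -171]
```

The handle is held at 9.5 mm. Now I lift it along the hinge arc.

>>> step_arm(targets="1 5 -19 0;1 11 -37 0;2 19 -55 0;2 28 -72 0;3 38 -88 0;4 50 -103 0;4 63 -118 0;5 77 -131 0;5 92 -143 0;5 109 -154 0;6 125 -163 0;6 137 -168 0")

```text
t: 9.4
tcp_pos: [0.6249, 0.121, 0.2434]
tool_rot: [0.651, 0.759, 0.012, -0.01]
force: [-11.5, -6.7, 17.1]
finger_gap: 0.105
gripper_force: 21.8
```

>>> step_arm(targets="0 2 -1 0;0 2 -1 0;0 2 -1 0")

```text
t: 9.7
tcp_pos: [0.6287, 0.1215, 0.2452]
tool_rot: [0.651, 0.759, 0.014, -0.008]
force: [-6.8, -6.3, 16.3]
finger_gap: 0.107
gripper_force: 21.6
```

Run:
```python
from h import *
s,M=state(); p=Cs(s["tcp_pos"]); h=p+np.array([0,0,19]); print(np.arctan2(h[2]-45,130-h[0])-.189)
snap("scene","c2")
```

```text
t 9.7 TCP case mm [ 25.5  94.5 245.2] z-axis case [ 0.011  0.03  -0.999] y-axis case [ 1.    -0.001  0.011] F case [-7.7 -5.2 16.3] q [ 0.    0.53  1.39  0.03  1.22 -0.16]
0.9370763546909382
```

View pics/c2.png

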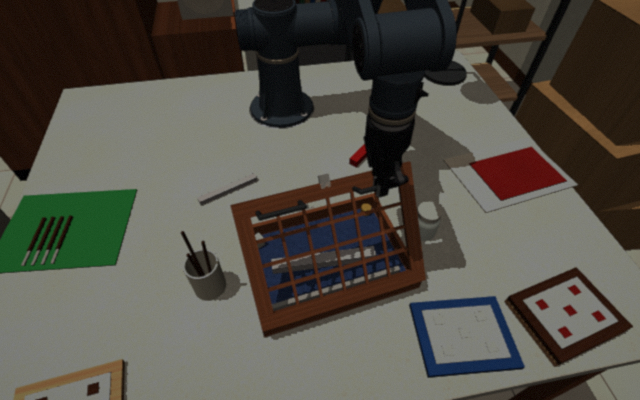

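The lid is up at about 0.94 rad and the gripper is at scene (390,180). I'll open slightly so I don't nudge the lid, then withdraw upward.

>>> step_arm(targets="0 0 0 0;0 0 0 0;0 0 -10 0;0 0 -40 0;0 0 -90 0;0 0 -120 0", gripper=0.82)

```text
t: 10.35
tcp_pos: [0.6305, 0.1196, 0.3656]
tool_rot: [0.651, 0.759, 0.018, -0.007]
force: [1.4, 0.1, 0.2]
finger_gap: 0.185
gripper_force: 0.0
```

Run:
```python
from h import *
np.set_printoptions(precision=1,suppress=True)
state()
C={"scene":cal("scene"),"side":cal("side")}
for n in C:
    snap(n,n+"3")
    for q,z in dict(handle_right=0,bar=.01,bar_left=.022,bar_right=.022,seal=.01,tin=.01,rail_mid=.01,lid_hinge=.045,latch_tip=.01,pot=0,jar=0).items():
        for r in manip.mark_of(n,q)[:3]:
            print(n,q,round(float(r["p"]),2),np.round(r["position"]),Cs(atz(n,r["position"],z,C[n])))
for th in(.8,.85,.9,.95):
    a=.189+th; h=W(130-239.3*np.cos(a),-95,45+239.3*np.sin(a)); print(th,[proj(n,h,C[n]) for n in C])
```

```text
t 10.35 TCP case mm [ 27.   92.3 365.6] z-axis case [ 0.  0. -1.] y-axis case [ 1. -0.  0.] F case [ 1.4 -0.1  0.2] q [-0.   0.4  1.2  0.   1.5 -0.2]
scene handle_right 0.58 [282. 211.] [-181.2  -53.2   -0. ]
scene bar 0.68 [326. 261.] [ 4.   0.6 10. ]
scene bar 0.67 [374. 150.] [-307.7  270.3   10. ]
scene bar 0.61 [227. 190.] [-293.4 -174.4   10. ]
scene bar_left 0.9 [352. 162.] [-271.8  181.5   22. ]
scene bar_left 0.76 [378. 252.] [ 27.8 121.2  22. ]
scene bar_left 0.68 [198. 201.] [-267.1 -254.6   22. ]
scene bar_right 0.94 [252. 176.] [-309.  -101.3   22. ]
scene bar_right 0.76 [271. 262.] [ -26.7 -122.8   22. ]
scene seal 0.62 [256. 247.] [ -86.6 -144.2   10. ]
scene seal 0.38 [307. 211.] [-152.5    7.1   10. ]
scene tin 0.66 [368. 212.] [-96.1 155.5  10. ]
scene tin 0.25 [375. 250.] [ 14.8 123.3  10. ]
scene rail_mid 0.9 [336. 287.] [73.7 -1.4 10. ]
scene rail_mid 0.34 [209. 287.] [ -18.4 -268.2   10. ]
scene lid_hinge 0.66 [349. 303.] [133.3   3.5  45. ]
scene pot 0.84 [211. 288.] [ -20.1 -266.5    0. ]
scene jar 0.57 [421. 230.] [ -7.6 260.8   0. ]
side handle_right 0.88 [4
[... 452 characters left out ...]
0.69 [192. 140.] [-409.6  372.6   22. ]
side seal 0.55 [351. 253.] [ -93.7 -131.6   10. ]
side tin 0.44 [311. 171.] [-109.8  153.5   10. ]
side rail_mid 0.59 [395. 193.] [80.6  7.1 10. ]
side rail_mid 0.29 [350. 252.] [ -94.9 -128.    10. ]
side lid_hinge 0.69 [369. 205.] [-12.9 -33.7  45. ]
side lid_hinge 0.65 [416. 184.] [128.3  -8.2  45. ]
side latch_tip 0.71 [285. 226.] [-224.3   -3.4   10. ]
side pot 0.74 [399. 294.] [ -25.2 -259.8    0. ]
side jar 0.55 [334. 138.] [ -2.3 264.3   0. ]
0.8 [array([278.9, 206.2]), array([391.8, 167.9])]
0.85 [array([280.2, 208.1]), array([396.7, 164.7])]
0.9 [array([281.7, 210.4]), array([401.7, 161.6])]
0.95 [array([283.2, 213. ]), array([406.9, 158.6])]
```

The lid stays at about 0.93 rad and the latch tip is at case (-224, 0), so both hold. Now I build up tilt by reaching past the limit along case +x, high above the lid.

>>> step_arm(targets="0 50 0 0;0 100 0 0;0 150 0 0;0 200 0 0;0 250 0 0;0 300 0 0;0 350 0 0;0 400 0 0;0 450 0 0;0 500 0 0;0 550 0 0;0 600 0 0", gripper=1)

```text
t: 12.75
tcp_pos: [0.9175, 0.162, 0.3059]
tool_rot: [0.651, 0.759, 0.032, 0.005]
force: [-0.7, 0.1, 1.2]
finger_gap: -0.001
gripper_force: 0.0
```

Run:
```python
from h import *
state()
```

```text
t 12.75 TCP case mm [317.1  90.3 305.9] z-axis case [ 0.055  0.035 -0.998] y-axis case [ 0.999 -0.002  0.055] F case [-0.6  0.2  1.2] q [ 0.04  1.02  0.22  0.04  1.85 -0.1 ]
```

>>> step_arm(targets="0 -300 -550 0;0 -300 -550 0;0 -300 -550 0;0 -300 -550 0;0 -300 -550 0;0 -300 -550 0;0 -300 -550 0;0 -300 -550 0;0 -300 -550 0;0 -300 -550 0;0 -300 -550 0;0 -300 -550 0")

```text
t: 13.95
tcp_pos: [0.5832, 0.0931, 0.7665]
tool_rot: [0.651, 0.758, 0.039, 0.01]
force: [-0.3, -0.5, 1.1]
finger_gap: -0.001
gripper_force: 0.0
```

Run:
```python
from h import *
state()
```

```text
t 13.95 TCP case mm [-23.8  73.4 766.5] z-axis case [ 0.072  0.035 -0.997] y-axis case [ 0.997 -0.002  0.072] F case [-0.4 -0.4  1.1] q [-0.06  0.41  0.22  0.08  2.45 -0.15]
```

>>> step_arm(targets="0 -300 -150 0;0 -300 -150 0;0 -300 -150 0;0 -300 -150 0;0 -300 -150 0;0 -300 -150 0;0 -300 -150 0;0 -300 -150 0")

```text
t: 14.75
tcp_pos: [0.2759, 0.0441, 0.878]
tool_rot: [0.651, 0.758, 0.044, 0.023]
force: [-0.8, 0.2, 0.5]
finger_gap: 0.003
gripper_force: 0.0
```

Run:
```python
from h import *
state()
```

```text
t 14.75 TCP case mm [-334.9   72.1  878. ] z-axis case [ 0.096  0.022 -0.995] y-axis case [ 0.995 -0.004  0.096] F case [-0.8  0.3  0.5] q [-0.33 -0.06  0.48  0.14  2.65 -0.35]
```

>>> step_arm(targets="0 -150 -400 0;0 -150 -400 0;0 -150 -400 0;0 -150 -400 0;0 -150 -400 0;0 -150 -400 0;0 -150 -400 0;0 -150 -400 0")

```text
t: 15.55
tcp_pos: [0.2232, 0.0465, 0.8756]
tool_rot: [0.651, 0.757, 0.046, 0.034]
force: [-0.1, 0.0, 0.2]
finger_gap: 0.002
gripper_force: 0.0
```

Run:
```python
from h import *
state()
```

```text
t 15.55 TCP case mm [-386.7   82.6  875.6] z-axis case [ 0.114  0.009 -0.993] y-axis case [ 0.993 -0.004  0.114] F case [-0.1  0.   0.2] q [-0.41 -0.17  0.57  0.14  2.65 -0.43]
```

>>> step_arm(targets="0 -20 -400 0")

```text
t: 15.65
tcp_pos: [0.2254, 0.0498, 0.8851]
tool_rot: [0.651, 0.756, 0.051, 0.048]
force: [0.7, -0.3, -1.1]
finger_gap: -0.003
gripper_force: 0.0
```

>>> step_arm(targets="0 -20 -400 0")

```text
t: 15.75
tcp_pos: [0.2251, 0.0541, 0.8955]
tool_rot: [0.65, 0.755, 0.057, 0.063]
force: [-0.8, 0.2, -0.1]
finger_gap: -0.002
gripper_force: 0.0
```

>>> step_arm(targets="0 100 -400 0")

```text
t: 15.85
tcp_pos: [0.2338, 0.0604, 0.9081]
tool_rot: [0.65, 0.753, 0.063, 0.079]
force: [-0.2, -0.6, 0.1]
finger_gap: 0.002
gripper_force: 0.0
```

>>> step_arm(targets="0 100 -400 0")

```text
t: 15.95
tcp_pos: [0.2431, 0.0656, 0.9183]
tool_rot: [0.649, 0.752, 0.07, 0.092]
force: [0.6, -0.3, 0.2]
finger_gap: -0.002
gripper_force: 0.0
```

Run:
```python
from h import *
state()
```

```text
t 15.95 TCP case mm [-364.1   98.4  918.3] z-axis case [ 0.225 -0.049 -0.973] y-axis case [ 0.974 -0.001  0.225] F case [ 0.6 -0.4  0.2] q [-0.25 -0.1   0.37  0.09  2.65 -0.31]
```

>>> step_arm(targets="200 100 -300 0")

```text
t: 16.05
tcp_pos: [0.2483, 0.0939, 0.9264]
tool_rot: [0.652, 0.748, 0.076, 0.101]
force: [1.3, -0.8, -0.0]
finger_gap: -0.003
gripper_force: 0.0
```

>>> step_arm(targets="200 100 -300 0")

```text
t: 16.15
tcp_pos: [0.2475, 0.1249, 0.9345]
tool_rot: [0.648, 0.748, 0.084, 0.111]
force: [0.1, -1.3, -0.1]
finger_gap: 0.002
gripper_force: 0.0
```

>>> step_arm(targets="150 100 -400 0")

```text
t: 16.25
tcp_pos: [0.2404, 0.1419, 0.9397]
tool_rot: [0.645, 0.75, 0.092, 0.117]
force: [-2.0, 1.7, 15.6]
finger_gap: -0.001
gripper_force: 0.0
```

>>> step_arm(targets="100 100 -400 0")

```text
t: 16.35
tcp_pos: [0.2278, 0.1476, 0.942]
tool_rot: [0.643, 0.75, 0.097, 0.119]
force: [0.4, -0.2, -0.5]
finger_gap: 0.002
gripper_force: 0.0
```

Run:
```python
from h import *
state()
```

```text
t 16.35 TCP case mm [-366.6  181.8  942. ] z-axis case [ 0.299 -0.054 -0.953] y-axis case [0.954 0.007 0.299] F case [ 0.4 -0.2 -0.5] q [ 0.25 -0.03  0.22 -0.17  2.65 -0.07]
```

>>> step_arm(targets="0 -100 -400 0")

```text
t: 16.45
tcp_pos: [0.2056, 0.1465, 0.9481]
tool_rot: [0.642, 0.748, 0.105, 0.129]
force: [0.2, -0.4, -0.8]
finger_gap: 0.001
gripper_force: 0.0
```

>>> step_arm(targets="0 -100 -400 0")

```text
t: 16.55
tcp_pos: [0.1782, 0.1445, 0.9551]
tool_rot: [0.641, 0.746, 0.116, 0.139]
force: [0.6, 1.2, 0.3]
finger_gap: -0.001
gripper_force: 0.0
```

>>> step_arm(targets="0 -200 -400 0")

```text
t: 16.65
tcp_pos: [0.1451, 0.1437, 0.9602]
tool_rot: [0.641, 0.743, 0.124, 0.15]
force: [-0.5, 0.4, 0.1]
finger_gap: -0.001
gripper_force: 0.0
```

>>> step_arm(targets="0 -200 -400 0")

```text
t: 16.75
tcp_pos: [0.1129, 0.1406, 0.9639]
tool_rot: [0.64, 0.741, 0.131, 0.156]
force: [-1.0, 0.8, 0.5]
finger_gap: -0.0
gripper_force: 0.0
```

Run:
```python
from h import *
state()
```

```text
t 16.75 TCP case mm [-481.3  192.5  963.9] z-axis case [ 0.394 -0.066 -0.917] y-axis case [0.919 0.007 0.395] F case [-0.8  1.   0.5] q [ 0.72 -0.11  0.22 -0.59  2.65 -0.01]
```

>>> step_arm(targets="-150 0 -400 0")

```text
t: 16.85
tcp_pos: [0.0962, 0.1244, 0.9692]
tool_rot: [0.631, 0.745, 0.141, 0.163]
force: [-0.4, -1.4, 0.5]
finger_gap: -0.001
gripper_force: 0.0
```

>>> step_arm(targets="-150 0 -400 0")

```text
t: 16.95
tcp_pos: [0.0819, 0.1068, 0.9729]
tool_rot: [0.632, 0.741, 0.147, 0.172]
force: [0.2, 0.5, 0.1]
finger_gap: -0.002
gripper_force: 0.0
```

>>> step_arm(targets="-150 -100 -400 0")

```text
t: 17.05
tcp_pos: [0.0632, 0.0906, 0.9743]
tool_rot: [0.637, 0.736, 0.149, 0.176]
force: [-0.5, 0.2, -0.1]
finger_gap: -0.002
gripper_force: 0.0
```

>>> step_arm(targets="-150 -100 -400 0")

```text
t: 17.15
tcp_pos: [0.0493, 0.0799, 0.975]
tool_rot: [0.636, 0.736, 0.152, 0.177]
force: [-0.5, -0.6, -0.3]
finger_gap: 0.001
gripper_force: 0.0
```

>>> step_arm(targets="-100 -100 -400 0")

```text
t: 17.25
tcp_pos: [0.0395, 0.0745, 0.9751]
tool_rot: [0.634, 0.736, 0.154, 0.178]
force: [0.5, -1.1, 0.1]
finger_gap: -0.001
gripper_force: 0.0
```

Run:
```python
from h import *
state()
```

```text
t 17.25 TCP case mm [-563.9  138.4  975.1] z-axis case [ 0.453 -0.069 -0.889] y-axis case [0.891 0.012 0.454] F case [ 0.4 -1.2  0.1] q [ 1.34 -0.15  0.22 -1.22  2.65 -0.01]
```

Run:
```python
from h import *
s,M=state(); print(M.T@(np.array([.85,.15,.6])-s["tcp_pos"])*1e3)
```

```text
t 17.25 TCP case mm [-563.9  138.4  975.1] z-axis case [ 0.453 -0.069 -0.889] y-axis case [0.891 0.012 0.454] F case [ 0.4 -1.2  0.1] q [ 1.34 -0.15  0.22 -1.22  2.65 -0.01]
[ -7.42710098 553.28266778 705.05047864]
```

>>> step_arm(targets="-7 553 705 0;-7 553 705 0;-7 553 705 0;-7 553 705 0;-7 553 705 0;-7 553 705 0;-7 553 705 0;-7 553 705 0;-7 553 705 0;-7 553 705 0;-7 553 705 0;-7 553 705 0")

```text
t: 18.45
tcp_pos: [0.3865, 0.1223, 0.8146]
tool_rot: [0.633, 0.737, 0.153, 0.178]
force: [-0.0, -0.6, -0.3]
finger_gap: 0.001
gripper_force: 0.0
```

Run:
```python
from h import *
s,M=state(); print(M.T@(np.array([.85,.15,.6])-s["tcp_pos"])*1e3)
```

```text
t 18.45 TCP case mm [-213.7  132.5  814.6] z-axis case [ 0.452 -0.07  -0.889] y-axis case [0.892 0.014 0.452] F case [-0.1 -0.6 -0.3] q [ 0.05 -0.15  0.86 -0.02  1.96 -0.12]
[-19.89528331 314.81482044 402.69798273]
```

>>> step_arm(targets="0 300 50 0;0 300 50 0;0 300 50 0;0 300 50 0;0 300 50 0;0 300 50 0")

```text
t: 19.05
tcp_pos: [0.6242, 0.155, 0.8416]
tool_rot: [0.631, 0.736, 0.161, 0.184]
force: [0.3, 0.2, -0.7]
finger_gap: -0.001
gripper_force: 0.0
```

>>> step_arm(targets="0 300 50 0")

```text
t: 19.15
tcp_pos: [0.6495, 0.1572, 0.8374]
tool_rot: [0.628, 0.733, 0.174, 0.195]
force: [-0.3, 0.8, 0.5]
finger_gap: 0.0
gripper_force: 0.0
```

>>> step_arm(targets="0 300 50 0")

```text
t: 19.25
tcp_pos: [0.6777, 0.1594, 0.8273]
tool_rot: [0.625, 0.731, 0.183, 0.203]
force: [1.3, 1.7, -0.4]
finger_gap: 0.001
gripper_force: 0.0
```

>>> step_arm(targets="0 300 50 0")

```text
t: 19.35
tcp_pos: [0.7043, 0.1613, 0.8175]
tool_rot: [0.623, 0.729, 0.193, 0.21]
force: [-0.8, 0.2, 0.1]
finger_gap: -0.002
gripper_force: 0.0
```

Run:
```python
from h import *
state()
```

```text
t 19.35 TCP case mm [106.3 122.2 817.5] z-axis case [ 0.543 -0.065 -0.837] y-axis case [0.84  0.022 0.542] F case [-0.7  0.3  0.1] q [ 0.08  0.41  0.22 -0.03  1.94 -0.09]
```

>>> step_arm(targets="0 300 -50 0")

```text
t: 19.45
tcp_pos: [0.7196, 0.162, 0.8147]
tool_rot: [0.62, 0.726, 0.202, 0.217]
force: [0.9, 0.4, -1.5]
finger_gap: -0.002
gripper_force: 0.0
```

>>> step_arm(targets="0 300 -50 0")

```text
t: 19.55
tcp_pos: [0.7306, 0.1628, 0.8191]
tool_rot: [0.616, 0.723, 0.214, 0.228]
force: [0.0, 0.1, 0.9]
finger_gap: -0.002
gripper_force: 0.0
```

Run:
```python
from h import *
to((-150,105,400),(-100,105,200),(-40,105,60),(-40,105,22))
```

```text
t 19.55 TCP case mm [132.5 119.7 819.1] z-axis case [ 0.591 -0.062 -0.804] y-axis case [0.807 0.025 0.591] F case [0.1 0.1 0.9] q [ 0.08  0.42  0.22 -0.02  1.87 -0.09]
(-150, 105, 400) -> [8, -476, 171]
(-100, 105, 200) -> [22, -554, 362]
(-40, 105, 60) -> [32, -588, 510]
(-40, 105, 22) -> [34, -610, 540]
```

Tilt is 36.5°, parallel to the lid, which is enough. Now I bring the tool round to in front of the bar's right end.

Run:
```python
from h import *
to((-150,-90,400))
```

```text
t 19.55 TCP case mm [132.5 119.7 819.1] z-axis case [ 0.591 -0.062 -0.804] y-axis case [0.807 0.025 0.591] F case [0.1 0.1 0.9] q [ 0.08  0.42  0.22 -0.02  1.87 -0.09]
(-150, -90, 400) -> [-186, -481, 183]
```

>>> step_arm(targets="-186 -481 183 0;-186 -481 183 0;-186 -481 183 0;-186 -481 183 0;-186 -481 183 0;-186 -481 183 0;-186 -481 183 0;-186 -481 183 0;-186 -481 183 0;-186 -481 183 0;-186 -481 183 0;-186 -481 183 0")

```text
t: 20.75
tcp_pos: [0.4788, -0.0877, 0.3977]
tool_rot: [0.618, 0.723, 0.213, 0.226]
force: [-0.0, -0.3, -0.1]
finger_gap: -0.002
gripper_force: 0.0
```

Run:
```python
from h import *
to((-120,-90,170),(-55,-90,70),(-55,-90,21),(0,-90,21),(10,-90,21))
```

```text
t 20.75 TCP case mm [-154.7  -89.2  397.7] z-axis case [ 0.587 -0.062 -0.807] y-axis case [0.81  0.023 0.587] F case [-0.1 -0.3 -0.1] q [-0.66 -0.07  1.94  0.54  0.85 -1.09]
(-120, -90, 170) -> [14, -105, 204]
(-55, -90, 70) -> [22, -112, 323]
(-55, -90, 21) -> [25, -140, 363]
(0, -90, 21) -> [26, -96, 395]
(10, -90, 21) -> [26, -88, 401]
```

>>> step_arm(targets="7 -52 100 0;14 -105 204 0;14 -105 204 0;18 -108 264 0;22 -112 323 0;22 -112 323 0;24 -128 345 0;25 -140 360 0;25 -140 363 0;25 -140 363 0")

```text
t: 21.75
tcp_pos: [0.5936, -0.0778, 0.0332]
tool_rot: [0.62, 0.723, 0.215, 0.214]
force: [0.5, 0.1, -1.0]
finger_gap: 0.004
gripper_force: 0.0
```

Run:
```python
from h import *
to((-55,-90,21),(-30,-90,21),(-8,-90,21))
snap("side","s4"); cv2.imwrite("pics/s4c.png",cv2.resize(cv2.imread("pics/s4.png")[80:300,240:520],None,fx=2.5,fy=2.5))
```

```text
t 21.75 TCP case mm [-39.7 -97.   33.2] z-axis case [ 0.577 -0.043 -0.816] y-axis case [0.817 0.012 0.577] F case [ 0.5  0.  -1. ] q [-0.47  0.8   2.07  2.27  0.41 -2.85]
(-55, -90, 21) -> [7, -19, 1]
(-30, -90, 21) -> [8, 1, 15]
(-8, -90, 21) -> [8, 19, 28]
```

View pics/s4c.png

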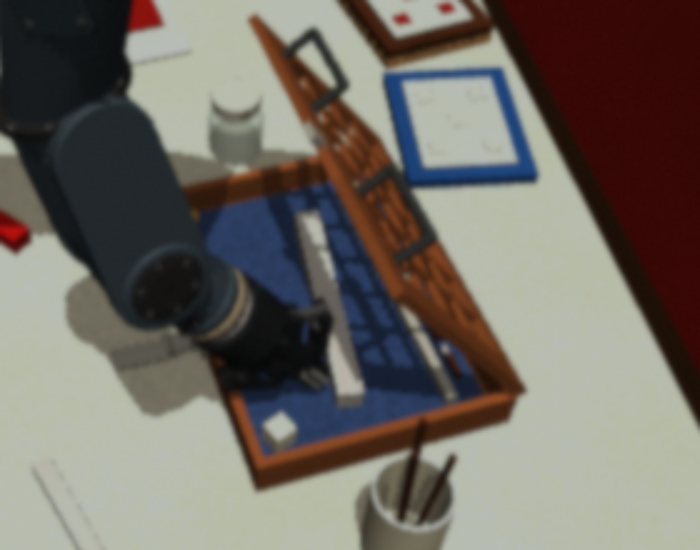

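The side view shows the slanted gripper in the case right of the bar's middle, clear of the seal and the lid. But joint 6 is at its limit (-2.85), so I back off slightly and half-turn the tool to free it.

>>> step_arm(targets="0 -5 -30 9;0 -5 -30 18;0 -5 -30 27;0 -5 -30 36;0 -5 -30 45;0 -5 -30 54;0 -5 -30 63;0 -5 -30 72;0 -5 -30 81;0 -5 -30 90;0 -5 -30 99;0 -5 -30 108")

```text
t: 23.0
tcp_pos: [0.5729, -0.0807, 0.0588]
tool_rot: [0.951, -0.036, 0.304, -0.035]
force: [0.1, 0.3, -0.1]
finger_gap: 0.003
gripper_force: 0.0
```

Run:
```python
from h import *
state()
```

```text
t 23.0 TCP case mm [-60.7 -96.7  58.8] z-axis case [ 0.581 -0.045 -0.813] y-axis case [-0.199 -0.976 -0.088] F case [ 0.1  0.3 -0.1] q [-0.5   0.74  2.12  2.22  0.41 -1.03]
```

>>> step_arm(targets="0 0 0 8.5;0 0 0 17;0 0 0 25.5;0 0 0 34;0 0 0 42.5;0 0 0 51;0 0 0 59.5;0 0 0 68;0 0 0 76;0 0 0 78")

```text
t: 24.0
tcp_pos: [0.5729, -0.0807, 0.0588]
tool_rot: [0.718, -0.625, 0.215, -0.218]
force: [-0.3, -0.5, 0.4]
finger_gap: 0.001
gripper_force: 0.0
```

Run:
```python
from h import *
to((-55,-88,24),(-55,-88,21),(-35,-88,21),(-15,-88,21),(-5,-88,21),(5,-88,21))
```

```text
t 24.0 TCP case mm [-60.7 -96.7  58.8] z-axis case [ 0.581 -0.045 -0.813] y-axis case [-0.814  0.002 -0.581] F case [-0.3 -0.5  0.4] q [-0.5   0.74  2.12  2.22  0.41  0.33]
(-55, -88, 24) -> [-10, 16, 31]
(-55, -88, 21) -> [-10, 17, 34]
(-35, -88, 21) -> [-11, 1, 45]
(-15, -88, 21) -> [-11, -15, 57]
(-5, -88, 21) -> [-12, -23, 63]
(5, -88, 21) -> [-12, -31, 68]
```

>>> step_arm(targets="-10 17 20 0;-10 17 34 0;-10 17 34 0;-10 9 40 0;-11 1 45 0;-11 -4 49 0;-11 -8 52 0;-11 -12 55 0;-11 -17 58 0;-11 -17 58 0")

```text
t: 25.0
tcp_pos: [0.618, -0.0641, 0.0188]
tool_rot: [0.719, -0.625, 0.213, -0.218]
force: [0.2, -0.1, -0.1]
finger_gap: -0.0
gripper_force: 0.0
```

```bash
cat > look.py <<'E'
from h import *
np.set_printoptions(precision=1,suppress=True)
for n in("side","scene"):
    C=cal(n); snap(n)
    for q in("bar_left","bar_right","bar"):
        for r in manip.mark_of(n,q)[:4]:
            p=Cs(atz(n,r["position"],.010 if q=="bar" else .022,C))
            if abs(p[0])<120 and abs(p[1])<170: print(n,q,round(float(r["p"]),2),p[:2])
E
python3 - <<'E'
from h import *
to((-13,-88,21))
import look
E
```

```text
t 25.0 TCP case mm [-13.6 -87.2  18.8] z-axis case [ 0.578 -0.043 -0.815] y-axis case [-0.815  0.001 -0.579] F case [ 0.2 -0.1 -0.1] q [-0.42  0.84  2.01  2.31  0.39  0.32]
(-13, -88, 21) -> [1, -2, -1]
side bar_left 0.83 [ 19.4 116.4]
side bar_right 0.74 [   4.6 -129.2]
side bar 0.56 [ 14.8 -10. ]
scene bar_left 0.58 [ 24.3 125.5]
scene bar_right 0.98 [  -1.1 -131.3]
scene bar 0.81 [15.9 -5.1]
```

>>> step_arm(targets="0 -7 3 0;0 -13 7 0;0 -13 7 0;0 8 -8 0;-40 8 -8 0;-80 8 -8 0;-85 8 -8 0;-85 8 -8 0")

```text
t: 26.2
tcp_pos: [0.5943, 0.0203, 0.0173]
tool_rot: [0.72, -0.625, 0.212, -0.217]
force: [0.4, -0.6, -0.3]
finger_gap: 0.0
gripper_force: 0.0
```

Run:
```python
from h import *
to((-10,-3,21),(10,-3,21),(28,-3,21))
import look
```

```text
t 26.2 TCP case mm [-24.   -0.2  17.3] z-axis case [ 0.577 -0.041 -0.816] y-axis case [-0.817  0.    -0.577] F case [ 0.3 -0.6 -0.3] q [-0.25  0.84  2.09  2.66  0.42  0.11]
(-10, -3, 21) -> [3, -14, 5]
(10, -3, 21) -> [2, -30, 17]
(28, -3, 21) -> [2, -45, 27]
side bar_left 0.65 [ 21.4 115.4]
side bar_right 0.68 [  21.3 -125.3]
side bar_right 0.51 [ -5.7 -16.3]
side bar 0.58 [24.6 -8. ]
scene bar_left 0.67 [  9.6 117.3]
scene bar_right 0.65 [  16.3 -130.2]
scene bar 0.57 [17.1 -4.3]
```

>>> step_arm(targets="5 -14 5 0;5 -22 11 0;5 -29 16 0;5 -36 21 0;5 -43 26 0;5 -45 27 0;5 -45 27 0")

```text
t: 27.3
tcp_pos: [0.6473, 0.0207, 0.0214]
tool_rot: [0.719, -0.626, 0.212, -0.217]
force: [-0.8, -0.6, -0.8]
finger_gap: -0.002
gripper_force: 0.2
```

Run:
```python
from h import *
to((33,-6,21),(38,-6,21),(43,-6,21))
import look
```

```text
t 27.3 TCP case mm [28.4 -8.  21.4] z-axis case [ 0.576 -0.042 -0.816] y-axis case [-0.817  0.002 -0.577] F case [-0.9 -0.5 -0.8] q [-0.22  0.83  1.96  2.51  0.29  0.3 ]
(33, -6, 21) -> [-2, -4, 3]
(38, -6, 21) -> [-2, -8, 6]
(43, -6, 21) -> [-2, -12, 9]
side bar_left 0.72 [ 48.7 120.9]
side bar_right 0.96 [  52.7 -119.9]
side bar 0.96 [50. -7.]
scene bar_left 0.6 [ 51.4 116.4]
scene bar_right 0.76 [  50.9 -126.8]
scene bar 0.78 [41.  -6.8]
```

>>> step_arm(targets="0 -4 3 0;0 -6 5 0;0 -8 6 0;0 -9 7 0;0 -9 7 0")

```text
t: 28.2
tcp_pos: [0.6588, 0.0225, 0.0211]
tool_rot: [0.719, -0.625, 0.212, -0.217]
force: [-2.9, 0.4, 0.6]
finger_gap: -0.004
gripper_force: 1.1
```

>>> step_arm(targets="0 -2 1 0;0 -2 1 0")

```text
t: 28.4
tcp_pos: [0.6598, 0.0227, 0.0211]
tool_rot: [0.719, -0.626, 0.211, -0.216]
force: [-5.5, 0.7, 2.8]
finger_gap: -0.002
gripper_force: 2.7
```

Run:
```python
from h import *
state()
import look
```

```text
t 28.4 TCP case mm [41.1 -7.9 21.1] z-axis case [ 0.575 -0.042 -0.817] y-axis case [-0.818  0.002 -0.576] F case [-5.3  1.5  2.8] q [-0.21  0.83  1.92  2.46  0.27  0.36]
side bar_left 0.87 [ 64.7 119.6]
side bar_right 0.78 [  56.7 -125.2]
side bar 0.85 [58.5 -6.3]
scene bar_left 0.57 [ 59.1 122.2]
scene bar_right 0.88 [  56.8 -121.3]
scene bar 0.58 [ 62.6 -13.2]
```

The force rises to 5.5 N, so the bar has reached the rail. The right end looks about 5 mm behind, so I press there next.

>>> step_arm(targets="0 12 -8 0;40 14 -11 0;80 14 -11 0;80 14 -11 0;80 6 -5 0;80 0 -1 0;80 -2 1 0;80 -4 3 0;80 -4 3 0")

```text
t: 29.7
tcp_pos: [0.6717, -0.0567, 0.023]
tool_rot: [0.719, -0.627, 0.21, -0.213]
force: [-14.3, -4.3, 9.1]
finger_gap: 0.001
gripper_force: 7.7
```

Run:
```python
from h import *
state()
import look
```

```text
t 29.7 TCP case mm [ 40.7 -88.2  23. ] z-axis case [ 0.57  -0.045 -0.821] y-axis case [-0.821  0.004 -0.571] F case [-14.8  -2.1   9.1] q [-0.36  0.83  1.88  2.06  0.28  0.64]
side bar_left 0.57 [ 65.3 130.2]
side bar_right 0.88 [  60.4 -122.4]
side bar 0.8 [69.2 -2. ]
scene bar_left 0.89 [ 62.1 114.9]
scene bar_right 0.72 [  57.1 -128.2]
```

>>> step_arm(targets="0 14 -10 0;-50 16 -12 0;-100 16 -12 0;-150 16 -12 0;-165 16 -12 0;-165 8 -6 0;-165 2 -1 0;-165 0 0 0;-165 -2 2 0;-165 -2 2 0")

```text
t: 31.1
tcp_pos: [0.6482, 0.1074, 0.0151]
tool_rot: [0.721, -0.627, 0.206, -0.21]
force: [-23.9, 3.6, 14.7]
finger_gap: -0.002
gripper_force: 11.4
```

Run:
```python
from h import *
state()
import look
```

```text
t 31.1 TCP case mm [42.6 77.5 15.1] z-axis case [ 0.561 -0.041 -0.827] y-axis case [-0.827  0.002 -0.562] F case [-23.1   7.2  14.7] q [-0.04  0.84  1.92  2.84  0.22  0.14]
side bar_left 0.82 [ 61.7 117.4]
side bar_right 0.83 [  58.3 -129.1]
side bar_right 0.3 [ 66.6 118.5]
side bar 0.98 [ 54.  -11.5]
scene bar_left 0.61 [ 60.4 116.5]
scene bar_right 0.81 [  55.9 -129.6]
scene bar_right 0.29 [69.2 -6.9]
scene bar 0.69 [63.5 -5.9]
```

Contact is firm at all three points, in line with the rail (TCP x 41, 41, 43). I'll withdraw along the slant and check the gap in a picture.

>>> step_arm(targets="0 8 -6 0;0 16 -14 0;0 16 -50 0;0 16 -100 0;0 16 -150 0;0 0 -200 0;0 0 -250 0;0 0 -280 0;0 0 -280 0")

```text
t: 32.4
tcp_pos: [0.535, 0.1065, 0.1805]
tool_rot: [0.721, -0.623, 0.201, -0.226]
force: [0.3, -0.5, -0.2]
finger_gap: 0.006
gripper_force: 0.0
```

Run:
```python
from h import *
state()
im=snap("side","s5"); im2=snap("scene","c5")
a=cv2.resize(im[130:290,290:450],None,fx=3.7,fy=3.7,interpolation=cv2.INTER_CUBIC)[:,:,::-1]
b=cv2.resize(im2[190:350,225:435],None,fx=3.7,fy=3.7,interpolation=cv2.INTER_CUBIC)[:,:,::-1]
cv2.imwrite("pics/a5.png",a); cv2.imwrite("pics/b5.png",b)
import look
for n in("side","scene"):
    print(n,[(q,np.round(r["position"])) for q in("latch_tip","handle_right","handle_left","seal","tin","pot","jar") for r in manip.mark_of(n,q)[:1]])
```

```text
t 32.4 TCP case mm [-69.4  94.1 180.5] z-axis case [ 0.577 -0.014 -0.817] y-axis case [-0.817  0.004 -0.577] F case [ 0.2 -0.6 -0.2] q [-0.07  0.41  2.14  1.74  0.12  1.22]
side bar_left 0.6 [ 70.4 125.7]
side bar_right 0.59 [  49.4 -131.1]
side bar 0.82 [ 56.5 -10.9]
scene bar_left 0.8 [ 61.8 118.8]
scene bar_right 0.95 [  54.6 -129.7]
scene bar 0.89 [58.  -4.3]
side [('latch_tip', array([287., 224.])), ('handle_right', array([409., 158.])), ('handle_left', array([372., 105.])), ('seal', array([352., 250.])), ('tin', array([315., 171.])), ('pot', array([415., 184.])), ('jar', array([336., 140.]))]
scene [('handle_right', array([280., 211.])), ('handle_left', array([378., 185.])), ('seal', array([284., 211.])), ('tin', array([366., 214.])), ('pot', array([210., 286.])), ('jar', array([420., 230.]))]
```

View pics/a5.png

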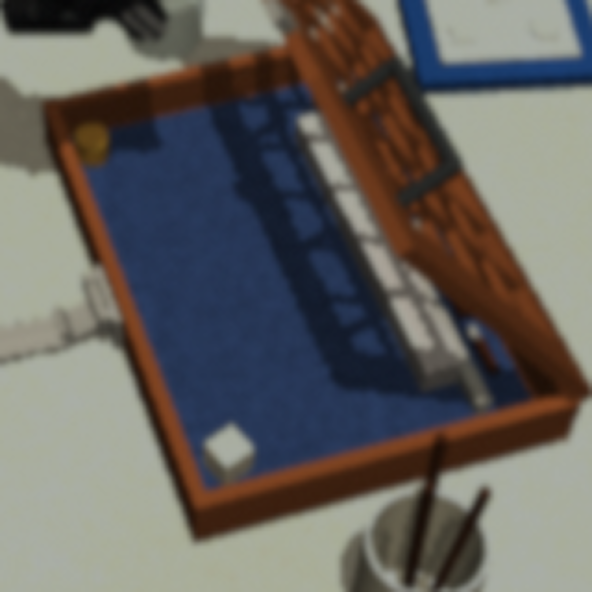

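View pics/b5.png

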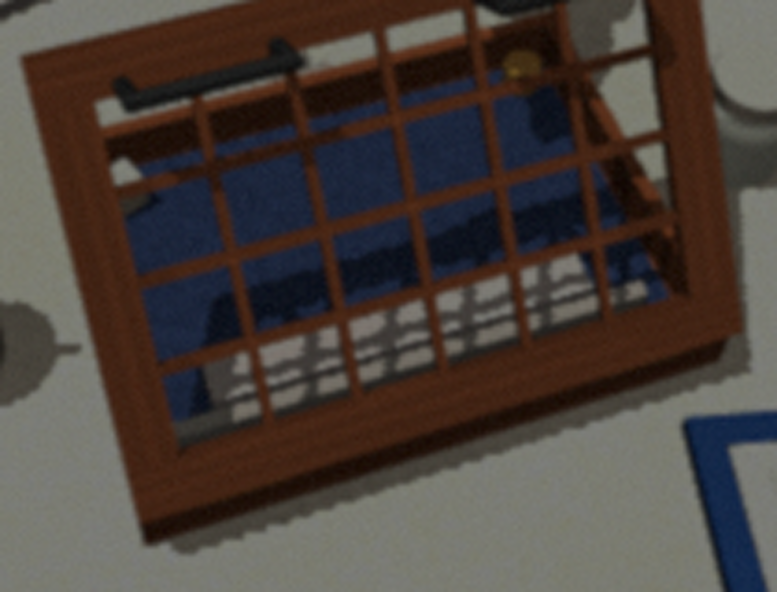

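>>> step_arm(targets="60 0 -15 0;100 0 -30 0;110 0 -30 0;110 0 -30 0")

```text
t: 34.0
tcp_pos: [0.534, -0.0081, 0.2057]
tool_rot: [0.72, -0.625, 0.203, -0.224]
force: [-0.4, -0.1, -0.4]
finger_gap: 0.003
gripper_force: 0.0
```

Run:
```python
from h import *
np.set_printoptions(precision=1,suppress=True)
state(); C=cal("wrist")
im=snap("wrist","w6"); cv2.imwrite("pics/w6r.png",cv2.resize(im,None,fx=1.25,fy=1.25)[:,:,::-1])
for q in("bar_left","bar_right","bar","rail_mid"):
    for r in manip.mark_of("wrist",q)[:2]: print(q,round(float(r["p"]),2),np.array(r["position"]),Cs(atz("wrist",r["position"],.022 if "_l" in q or "_r" in q else .01,C)))
for y in(-150,-125,0,115,150): print(y,"rail top front",1.25*proj("wrist",W(75,y,24),C),"back",1.25*proj("wrist",W(85,y,24),C),"bar front top",1.25*proj("wrist",W(49,y,34),C))
```

```text
t 34.0 TCP case mm [-88.  -19.  205.7] z-axis case [ 0.6 -0.  -0.8] y-axis case [-0.8  0.  -0.6] F case [-0.4 -0.  -0.4] q [-0.4  0.3  2.1  1.2  0.3  1.5]
bar_right 0.65 [305.5  67.8] [  59.  -120.4   22. ]
bar 0.73 [312.7 176.9] [60.3 -2.7 10. ]
rail_mid 0.95 [304.  175.8] [73.  -2.5 10. ]
-150 rail top front [364.6  48.1] back [355.4  49.4] bar front top [382.   42.4]
-125 rail top front [365.4  80.1] back [356.4  80.9] bar front top [382.6  76.6]
0 rail top front [369.  224.8] back [360.6 223.5] bar front top [385.  230.3]
115 rail top front [371.8 339.2] back [364.  336.5] bar front top [386.8 350.7]
150 rail top front [372.6 371. ] back [364.9 368. ] bar front top [387.3 384.1]
```

View pics/w6r.png

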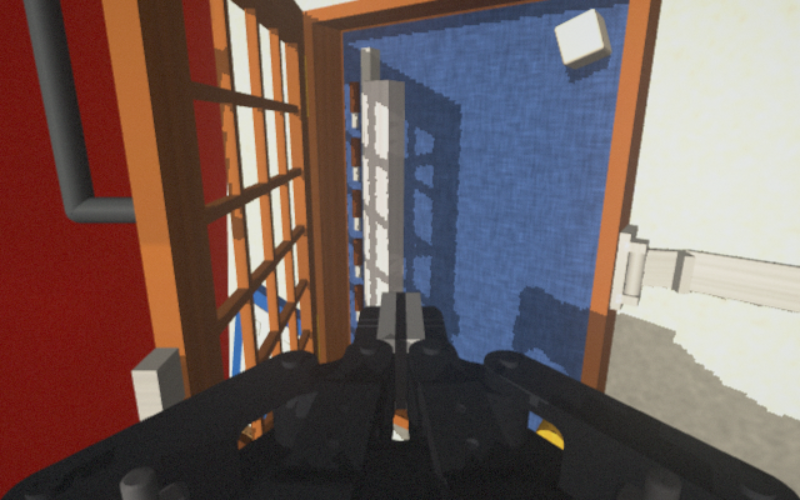

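Run:
```python
from h import *
np.set_printoptions(precision=1,suppress=True,linewidth=250)
im=cv2.imread("pics/w6.png"); g=cv2.cvtColor(im,cv2.COLOR_BGR2GRAY)
for r in(42,46,50,54,58,62,66,70,80,100,130,160,200,220): print(r,g[r,280:332].tolist())
c=im[30:150,260:350]; cv2.imwrite("pics/w6z.png",cv2.resize(c,None,fx=5,fy=5,interpolation=cv2.INTER_NEAREST))
C=cal("wrist")
for y in(-140,-120,0,60): print(y,[proj("wrist",W(*p),C) for p in((85,y,24),(75,y,24),(75,y,34),(49,y,34),(49,y,10))])
```

```text
42 [71, 70, 72, 76, 73, 73, 69, 71, 96, 134, 132, 135, 133, 135, 133, 131, 111, 100, 101, 100, 104, 100, 101, 102, 103, 102, 103, 104, 107, 107, 106, 105, 104, 102, 101, 98, 101, 100, 97, 97, 99, 100, 104, 100, 95, 97, 102, 96, 101, 103, 105, 103]
46 [69, 74, 74, 73, 73, 72, 71, 72, 98, 136, 133, 131, 133, 134, 133, 129, 108, 94, 94, 92, 95, 99, 95, 102, 96, 94, 96, 96, 97, 100, 98, 97, 97, 99, 99, 93, 95, 99, 97, 96, 96, 100, 102, 100, 101, 96, 100, 100, 103, 105, 102, 97]
50 [72, 67, 70, 69, 68, 71, 68, 67, 93, 133, 136, 133, 134, 134, 135, 126, 110, 95, 95, 94, 94, 94, 96, 89, 71, 75, 83, 79, 82, 86, 96, 95, 94, 93, 96, 92, 96, 97, 102, 97, 98, 96, 97, 97, 94, 96, 99, 100, 103, 106, 109, 107]
54 [73, 72, 73, 70, 66, 69, 68, 68, 86, 123, 132, 134, 133, 133, 134, 126, 110, 95, 94, 94, 94, 96, 95, 90, 76, 77, 74, 73, 73, 72, 71, 69, 68, 80, 102, 99, 97, 105, 102, 103, 102, 97, 93, 96, 96, 95, 97, 99, 100, 100, 103, 102]
58 [72, 70, 71, 69, 70, 68, 70, 69, 90, 119, 133, 134, 132, 132, 133, 128, 109, 92, 94, 96, 94, 96, 94, 90, 76, 68, 66, 65, 67, 71, 66, 71, 70, 71, 73, 69, 73, 74, 67
[... 2043 characters left out ...]
0, 196, 127, 101, 79, 75, 141, 217, 222, 227, 213, 149, 151, 147, 149, 152, 151, 149, 148, 148, 146, 146, 146, 161, 190, 169, 111, 105, 107, 106, 110, 111, 110, 110, 109, 111, 111, 106, 99, 87, 70, 71, 69, 72, 71, 81, 99]
-140 [array([281.8,  41.3]), array([289.2,  40.3]), array([282.8,  38.9]), array([303.1,  36.1]), array([317.5,  39.6])]
-120 [array([282.4,  61.5]), array([289.6,  60.9]), array([283.4,  60. ]), array([303.4,  58.1]), array([317.6,  60.4])]
0 [array([285.6, 172.1]), array([292.3, 173.1]), array([286.6, 174.6]), array([305.1, 177.4]), array([318. , 173.6])]
60 [array([287. , 221.3]), array([293.5, 222.9]), array([288. , 225.3]), array([305.8, 229.9]), array([318.3, 223.8])]
```

View pics/w6z.png

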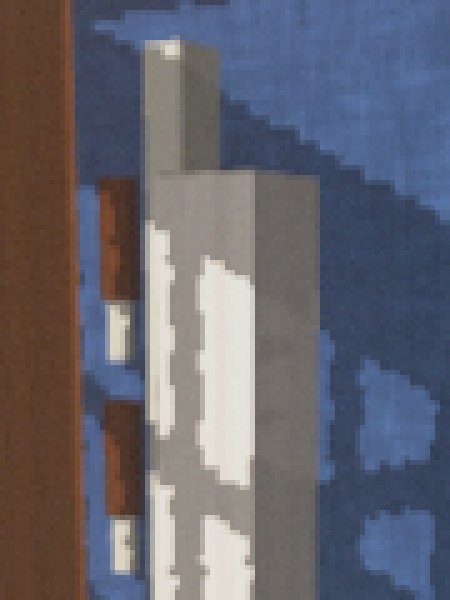

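The zoomed wrist view shows the bar's right end tight against the rail. The rail's front top edge is at col 296 and the bar's front top edge at col 310.7, which is within about 1 mm of flush. The bar's front edge also runs parallel to the rail. The seal, tin and latch are all in order. I'll back off a little further and hand in.

>>> step_arm(targets="0 0 -40 0;0 0 -60 0;0 0 -60 0;0 0 -60 0")

```text
t: 34.65
tcp_pos: [0.4982, -0.0072, 0.2536]
tool_rot: [0.722, -0.623, 0.2, -0.225]
force: [-0.2, -0.6, 0.2]
finger_gap: -0.002
gripper_force: 0.0
```

Run:
```python
from h import *
state(); print(manip.sign_off())
```

```text
t 34.65 TCP case mm [-123.2  -12.7  253.6] z-axis case [ 0.574 -0.013 -0.819] y-axis case [-0.819  0.002 -0.574] F case [-0.2 -0.6  0.2] q [-0.43  0.19  2.15  0.89  0.4   1.8 ]
the job is handed in; nothing more can be done
None
```

I handed the job in at 34.65 s of robot time: the latch is open, the lid stands raised at about 0.93 rad, and the bar is pressed flush along the rail (within about 1 mm at the right end; the left end judged from firm contact only); none of the four bystanders appeared moved, but sign-off returned no verdict.

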